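Take the fence stop out of the T-slot rail

TASK

The tall square fence stop has to come off the T-slot rail. Slide it along the slot and out of the open end nearest to it, lift it away and stand it upright in the shallow grey tray. Leave the round clamp knob in the same slot where it is.

Things in the scene. Friction and masses are not known exactly. Their poses are not given: they have to be found in the camera images.
- stop_post (a point): Centre of the fence stop's post, the part to remove: aluminium, 26 x 26 mm, 52 mm tall, above the rail (4 mm dark screw head on top). Below it a 12 mm round neck and, hidden in the slot, a flat steel foot 36 mm long (own x, along the slot), 28 mm wide (own y), its underside 49 mm below this point. z up; the post's faces are square to x and y. About 160 g, light friction.
- dog_knob (a point): Centre of the clamp dog's knob, which must stay: a round fluted aluminium knob 40 mm across and 18 mm tall (9 mm above and below this point; about 35 mm lower at the top than the stop), with its own foot in the other half of the same slot.
- t_rail: Fixed aluminium T-slot rail, 260 long, 58 wide, top 42 mm above the bench, on a plywood board. Origin: on the bench under its middle; x along the slot, y across, z up. Slot 18 mm wide, floor 21 mm above the bench; under its lips the stop's foot has 4 mm play up, 3 mm sideways and cannot be lifted out. Both ends (x = +-130 mm) are open: the foot is clear once the stop is 150 mm from the origin.
- tray_in (a point): Centre of the inner floor, 3 mm above the bench, of a shallow square tray of grey painted sheet metal, 116 x 116 mm outside, 16 mm high, walls 3 mm thick, fixed. It stands to the left or to the right of the rail.

How it is judged:
By the outcome, as a careful person would: the job done as asked, in the order asked, and still so for the second after the job is handed in, with the robot touching nothing.
It also fails if it takes over 38 s, if anything falls off the work surface, if the arm or the gripper's body presses on something with over 40 N, if the wrist force passes 120 N, or if a joint passes its speed limit or range.

ROBOT

A 7-joint arm with a two-finger parallel gripper is mounted at the origin on the work surface; the furniture and walls round the work are solid. World frame = base frame: x ahead of the robot, y to its left, z up, the work surface at z = 0. Lengths are in m, angles in rad, forces in N, time in s.
With the tool pointing down it reaches from about 0.425 to 0.875 m from the base axis. Payload 8.4 kg.
Tool frame: the origin (TCP) lies between the finger pads; the fingertips stand 14 mm ahead of it and the grasp point (between the pads) lies 5 mm behind it; z points along the fingers, y is the direction in which the jaws open and shut (so a half turn about z gives the same grasp; the last joint's range is limited). The gripper opens to 87 mm and grips with 3 to 60 N. Pads are 19 mm wide; open, the fingers measure 117 mm over their backs; the gripper's body (75 mm by 190 mm) begins 51 mm behind the grasp point.
Start: joints at [1.161, 0.333, 0.04, 1.465, -0.013, 1.343, -0.059], TCP at [0.199, -0.619, 0.237] pointing down, gripper open.
Joint ranges: [-2.58, 2.58], [-0.38, 2.09], [-1.3, 1.39], [0.25, 2.4], [-1.5, 4.64], [0.08, 2.09], [-2.65, 2.65]. Speed limits (rad/s): [2.22, 2.22, 2.79, 2.79, 3.14, 3.14, 3.14].

INTERFACE

Orientations are given as a 3x3 rotation matrix whose columns are the frame's x, y, z axes.
In Python, from plant import readout, imaging, order gives the robot as it stands. The module is installed in compiled form; this text tells all that it offers.
- The arm moves only by the tool move_arm, never from a script. Its arguments are lists of equal length, an entry for each row: "turn": the turn, a rotation vector about the tool's x, y, z in rad, a list of three; "dp": the shift along the tool's x, y, z in m, a list of three; "jaw": the closure, from 0 (fully open) to 1 (shut). A call has 1 to 10 rows; each row is the pose to reach, as a shift and turn from the pose measured when the call began, along the tool's axes at that moment; what a row does not reach only later rows make up. A row lasts 1/12 s, in which the tool goes at most 41.7 mm and 7.16 degrees, less where a joint would pass 70% of its speed; a pose out of reach is approached as far as the arm can. A call with a gripper value outside its range is refused whole. The fingers move at their own pace and stop on an object; the grip force is fixed at half the most. Time passes only in rows, so rows that repeat a pose let the fingers close. It gives the time, the measured TCP pose, the force and the opening at its end, in the units of the state.
- readout.get_obs(): the state, without advancing time (a new reading comes with each control period).
- imaging.read_camera(name): name is "side" or "top" or "wrist"; returns a dict with "frame" (480x640x3 uint8, red, green, blue), "range_z" (480x640 float32, m along the optical axis (not along the pixel's ray), 0 where there is no reading), "K" (3x3 intrinsics, pixels), "cam_to_world" (4x4, takes a point from camera to world coordinates). Camera axes: x right, y down, z forward; pixel columns grow to the right and rows downward; lengths in m; the calibration is good to about 2 mm. A picture is of the moment at which its call begins.
- order.finish_job(): hands the job in, once; it reports no verdict.
The state is a dict: "t": time; "q": joint angles; "dq": joint speeds; "effort": joint torques, N m; "tcp_pos": TCP position; "orientation": TCP orientation; "contact_force": force on the tool from outside, world axes, zero at the start; "moment": the same for the moment, N m; "gripper_width": finger opening in m.
Only numpy, scipy, OpenCV 4.12 (cv2) and the standard library are available. Lean on these libraries where they do the work, as an engineer would, in place of code of your own. Each camera call takes 0.05 s, during which the arm holds its last target.

## Working session

There is one attempt and no reset: what is moved stays moved. The work goes in short steps, Python scripts to look and compute and a tool call to move; the robot and the scene stay as the last step left them, time stands still between calls to the robot, and variables do not carry over. Pictures are saved under pics/ and viewed, and the job is handed in when it is done.

Besides the shell and the picture viewer there is one more tool, called after "Emit:" as name(argument=value, ...), one argument or row to a line, values as JSON. move_arm: Moves the arm, as the interface text tells. Its arguments: {"type":"object","properties":{"turn":{"type":"array","items":{"type":"array","items":{"type":"number"}}},"dp":{"type":"array","items":{"type":"array","items":{"type":"number"}}},"jaw":{"type":"array","items":{"type":"number"}}},"required":["turn","dp","jaw"]}

```bash
mkdir -p pics
cat > h.py <<'E'
import numpy as np, cv2, pickle
from plant import readout, imaging, order
def cap(name,tag):
    d=imaging.read_camera(name); pickle.dump(d,open(f'pics/{tag}.pkl','wb'))
    cv2.imwrite(f'pics/{tag}.png',cv2.cvtColor(d['frame'],cv2.COLOR_RGB2BGR)); return d
def load(tag): return pickle.load(open(f'pics/{tag}.pkl','rb'))
def px(d,u,v,z=None):
    "world point of a pixel from depth"
    if z is None:
        w=d['range_z'][int(v)-1:int(v)+2,int(u)-1:int(u)+2]; z=np.median(w[w>0]) if (w>0).any() else np.nan
    r=np.linalg.inv(d['K'])@[u,v,1]; T=np.array(d['cam_to_world']); return T[:3,:3]@(r*z)+T[:3,3]
def ray(d,u,v):
    T=np.array(d['cam_to_world']); r=T[:3,:3]@(np.linalg.inv(d['K'])@[u,v,1]); return T[:3,3],r/np.linalg.norm(r)
def atz(d,u,v,z):
    o,r=ray(d,u,v); return o+r*(z-o[2])/r[2]
def tri(a,b):
    (o1,r1),(o2,r2)=a,b; A=np.stack([r1,-r2],1); s=np.linalg.lstsq(A,o2-o1,rcond=None)[0]
    p,q=o1+r1*s[0],o2+r2*s[1]; return (p+q)/2,np.linalg.norm(p-q)
def crop(tag,u0,v0,u1,v1,f,out):
    im=cv2.imread(f'pics/{tag}.png')[v0:v1,u0:u1]; cv2.imwrite(f'pics/{out}.png',cv2.resize(im,None,fx=f,fy=f,interpolation=cv2.INTER_CUBIC))
E
python3 - <<'E'
from h import *
np.set_printoptions(precision=4,suppress=True)
print({k:np.round(v,3) for k,v in readout.get_obs().items()})
for n in ['side','top','wrist']:
    d=cap(n,n+'0'); print(n,d['K'].tolist(),np.array(d['cam_to_world']))
E
```

```text
{'t': np.float64(0.0), 'q': array([ 1.161,  0.334,  0.04 ,  1.466, -0.013,  1.343, -0.059]), 'dq': array([-0.   , -0.   ,  0.002, -0.   ,  0.   , -0.002, -0.001]), 'effort': array([  0.001, -65.637,   1.336, -40.38 ,  -0.06 ,   0.045,   0.   ]), 'tcp_pos': array([ 0.199, -0.618,  0.236]), 'orientation': array([[ 0.952,  0.306, -0.001],
       [ 0.306, -0.952,  0.002],
       [-0.   , -0.002, -1.   ]]), 'contact_force': array([0.042, 0.035, 0.277]), 'moment': array([ 0.016, -0.003,  0.   ]), 'gripper_width': np.float64(0.087)}
side [[439.4960394975725, 0.0, 323.4517748138696], [0.0, 439.4960394975725, 240.7121052205164], [0.0, 0.0, 1.0]] [[-0.9997 -0.0033 -0.0256  0.4741]
 [ 0.0199  0.5358 -0.8441  0.6224]
 [ 0.0165 -0.8443 -0.5356  0.5577]
 [ 0.      0.      0.      1.    ]]
top [[570.1715007396878, 0.0, 328.3692518189658], [0.0, 570.1715007396878, 237.52978846777626], [0.0, 0.0, 1.0]] [[ 0.0154 -0.9844  0.1753  0.2468]
 [-0.9999 -0.0151  0.0034 -0.1096]
 [-0.0007 -0.1753 -0.9845  1.0541]
 [ 0.      0.      0.      1.    ]]
wrist [[362.69781224500275, 0.0, 326.00314165995246], [0.0, 362.69781224500275, 239.07190084622266], [0.0, 0.0, 1.0]] [[ 0.3068 -0.9161 -0.2582  0.27  ]
 [-0.9518 -0.2955 -0.0826 -0.5959]
 [-0.0007  0.2711 -0.9626  0.3835]
 [ 0.      0.      0.      1.    ]]
```

View pics/top0.png

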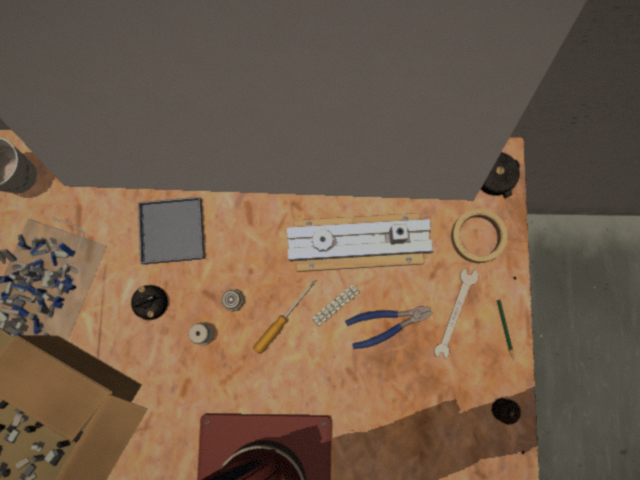

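View pics/side0.png

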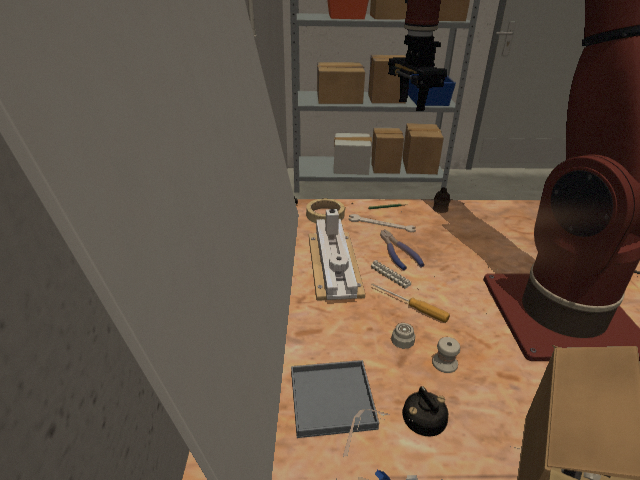

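View pics/wrist0.png

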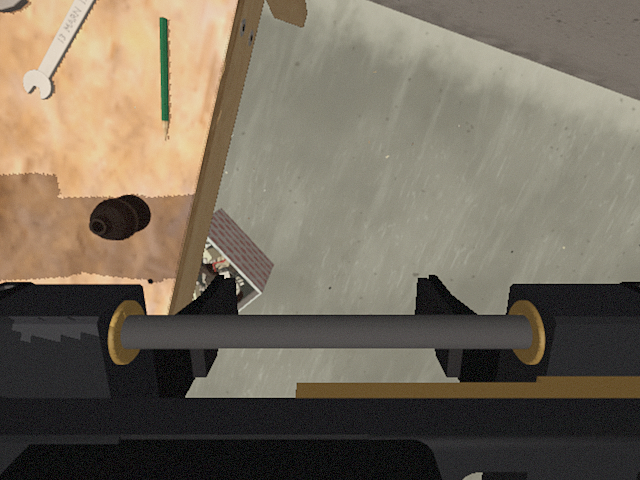

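The top view shows the rail at (288–432, 240), the stop at (400,232) near the right (-y) end, the knob at (322,240), the tray at (172,231), and a ring at (480,236) beyond the open end. A big grey panel stands behind the work. Next I'll measure these.

Run:
```python
from h import *
np.set_printoptions(precision=4,suppress=True)
d=load('top0')
for n,(u,v) in dict(stop=(400,231),knob=(322,240),ringT=(480,211),ringfloor=(480,236),ringL=(456,236),tray=(172,231),bench=(250,250),panelA=(300,180),panelB=(300,100),panelC=(300,20),panelD=(480,190),panelE=(100,180),railL=(292,233),railR=(428,233),railbot=(360,256),board=(330,265)).items(): print(n,px(d,u,v))
s=load('side0')
print('side')
for n,(u,v) in dict(stop=(332,214),knob=(339,262),ring=(325,204),panA=(280,300),panB=(270,100),panC=(250,50),panD=(100,100),panE=(100,350),panF=(290,210)).items(): print(n,px(s,u,v))
crop('top0',270,190,530,290,3,'c1'); crop('side0',270,180,420,310,5,'c2'); crop('top0',120,180,230,280,6,'c3')
```

```text
stop [ 0.4295 -0.228   0.1015]
knob [ 0.4182 -0.0951  0.0659]
ringT [ 0.4841 -0.3855  0.025 ]
ringfloor [ 0.4415 -0.3904  0.0014]
ringL [ 0.4365 -0.3402  0.0246]
tray [0.4418 0.1875 0.0035]
bench [ 0.4085  0.0402 -0.    ]
panelA [ 0.5279 -0.0535  0.0618]
panelB [ 0.5773 -0.0641  0.2983]
panelC [ 0.6085 -0.0709  0.4507]
panelD [ 0.5299 -0.3926  0.0035]
panelE [0.5306 0.3189 0.0323]
railL [ 0.4341 -0.0404  0.0432]
railR [ 0.4424 -0.2898  0.0191]
railbot [ 0.3972 -0.1644  0.0216]
board [ 0.3809 -0.1098  0.013 ]
side
stop [ 0.4312 -0.2164  0.0945]
knob [ 0.4215 -0.0812  0.062 ]
ring [ 0.4403 -0.4202  0.0123]
panA [0.5302 0.0267 0.0565]
panB [ 0.6795 -1.5319 -0.0079]
panC [ 0.5964 -0.3016  0.4106]
panD [0.622  0.3089 0.4741]
panE [0.68   0.3143 0.2356]
panF [ 0.5261 -0.2821  0.0683]
```

View pics/c1.png

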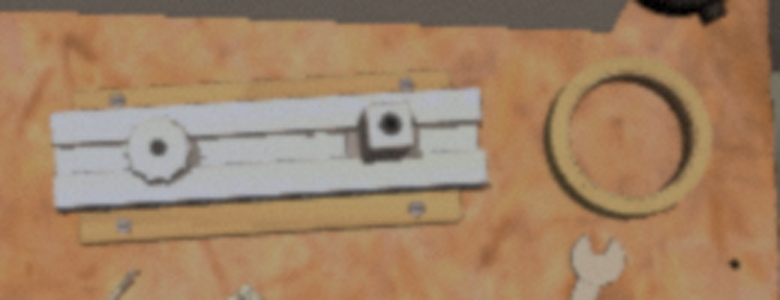

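View pics/c2.png

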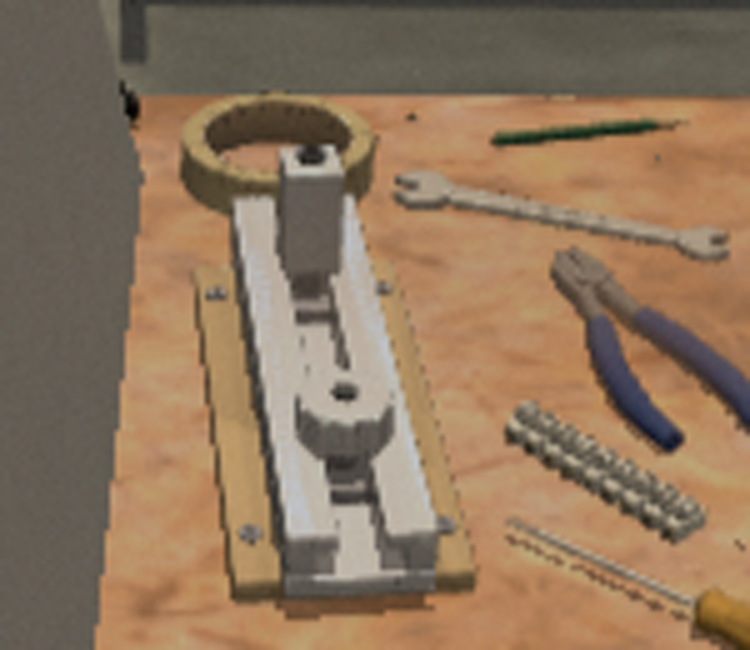

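View pics/c3.png

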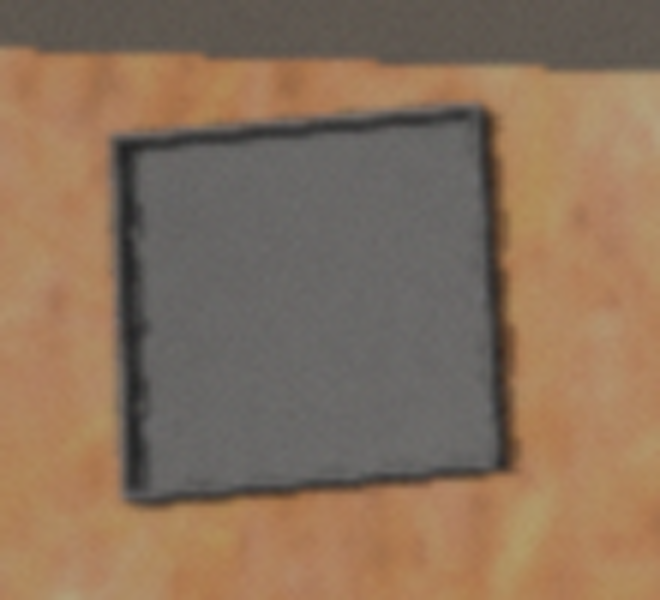

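Crops: in the top view the rail's right end is at about c1 (485,140), with the stop screw at (390,123) and the ring's left edge at (546,140). In the side view the stop and knob are clearly in one slot. The panel leans away as it rises. I'll get the rail's geometry from depth segmentation and also from image corners.

```bash
cat >> h.py <<'E'
def cloud(d):
    v,u=np.mgrid[0:480,0:640]; z=d['range_z']; K=d['K']
    P=np.stack([(u-K[0,2])/K[0,0]*z,(v-K[1,2])/K[1,1]*z,z],-1); T=np.array(d['cam_to_world'])
    W=P@T[:3,:3].T+T[:3,3]; W[z<=0]=np.nan; return W
def seg(d,x,y,z):
    W=cloud(d); return W[(W[...,0]>x[0])&(W[...,0]<x[1])&(W[...,1]>y[0])&(W[...,1]<y[1])&(W[...,2]>z[0])&(W[...,2]<z[1])]
def rect(P):
    r=cv2.minAreaRect(P[:,:2].astype(np.float32)*1000); return r,np.round(cv2.boxPoints(r)/1000,4).tolist()
E
python3 - <<'E'
from h import *
np.set_printoptions(precision=4,suppress=True)
for t in ['top0','side0']:
    d=load(t); print(t)
    P=seg(d,(.36,.52),(-.33,0),(.037,.048)); print('railtop',len(P),np.median(P[:,2]),rect(P))
    P=seg(d,(.36,.5),(-.29,-.15),(.088,.11)); print('stoptop',len(P),np.median(P[:,2]),P.mean(0),P[:,:2].min(0),P[:,:2].max(0))
    P=seg(d,(.36,.5),(-.15,-.03),(.057,.075)); print('knob',len(P),np.median(P[:,2]),P.mean(0),P[:,:2].min(0),P[:,:2].max(0))
    P=seg(d,(.36,.5),(-.46,-.325),(.018,.04)); print('ring',len(P),np.median(P[:,2]),P.mean(0),P[:,:2].min(0),P[:,:2].max(0))
    P=seg(d,(.36,.52),(.08,.3),(.010,.025)); print('traywall',len(P),rect(P) if len(P) else 0)
# top corners by pixel at known heights, and two-view
a,b=load('top0'),load('side0')
print('stop screw tri',tri(ray(a,270+390/3,190+122/3),ray(b,270+312/5,180+154/5)))
print('knob tri',tri(ray(a,270+158/3,190+147/3),ray(b,270+344/5,180+391/5)))
print('rail R corners', atz(a,270+481/3,190+88/3,.042),atz(a,270+487/3,190+182/3,.042))
print('rail L corners', atz(a,270+52/3,190+114/3,.042),atz(a,270+56/3,190+206/3,.042))
print('ring left', atz(a,270+546/3,190+137/3,.025))
print('tray corners',[atz(a,120+u/6,180+v/6,.016)[:2] for u,v in [(112,138),(484,106),(507,468),(128,498)]])
E
```

```text
top0
railtop 2975 0.04228496065275067 (((458.1168518066406, -181.37078857421875), (120.42520141601562, 303.6485900878906), 4.329047203063965), [[0.38659998774528503, -0.03449999913573265], [0.40950000286102295, -0.33730000257492065], [0.5296000242233276, -0.32820001244544983], [0.5066999793052673, -0.02539999969303608]])
stoptop 239 0.09664119516564873 [ 0.4293 -0.2275  0.0966] [ 0.4158 -0.2411] [ 0.4438 -0.2141]
knob 357 0.0624232747218767 [ 0.4202 -0.0954  0.0625] [ 0.4011 -0.1145] [ 0.4395 -0.0756]
ring 1014 0.02481311753017601 [ 0.4391 -0.3839  0.0246] [ 0.3893 -0.4328] [ 0.4892 -0.3351]
traywall 554 (((449.035400390625, 172.76885986328125), (126.34487915039062, 149.82969665527344), 6.169673442840576), [[0.3781999945640564, 0.24050000309944153], [0.39430001378059387, 0.09149999916553497], [0.5199000239372253, 0.10509999841451645], [0.5037999749183655, 0.2540000081062317]])
side0
railtop 1187 0.04166129737193425 (((453.4366455078125, -158.94334411621094), (112.46910858154297, 266.4223937988281), 4.6438093185424805), [[0.38659998774528503, -0.030700000002980232], [0.408199995756149
[... 432 characters left out ...]
90979003906), (116.33914947509766, 118.35840606689453), 6.107411861419678), [[0.37950000166893005, 0.2425999939441681], [0.3921000063419342, 0.12489999830722809], [0.5077999830245972, 0.13729999959468842], [0.4952000081539154, 0.2549999952316284]])
stop screw tri (array([ 0.4306, -0.2285,  0.096 ]), np.float64(0.0012453457942364274))
knob tri (array([ 0.421 , -0.0962,  0.0607]), np.float64(0.0002806057930335725))
rail R corners [ 0.4633 -0.2905  0.042 ] [ 0.4059 -0.2931  0.042 ]
rail L corners [ 0.4434 -0.0317  0.042 ] [ 0.3875 -0.0356  0.042 ]
ring left [ 0.437  -0.3327  0.025 ]
tray corners [array([0.4918, 0.2496]), array([0.5038, 0.1343]), array([0.3899, 0.121 ]), array([0.3789, 0.2364])]
```

Emit:
move_arm(
  turn=[
    [0, 0, 0.12],
    [0, 0, 0.237],
    [0, 0, 0.237],
    [0, 0, 0.237],
    [0, 0, 0.237],
    [0, 0, 0.237],
    [0, 0, 0.237],
    [0, 0, 0.237],
    [0, 0, 0.237],
    [0, 0, 0.237],
  ],
  dp=[
    [0.026, -0.028, 0],
    [0.052, -0.056, 0],
    [0.08, -0.087, 0],
    [0.11, -0.119, 0],
    [0.14, -0.152, 0],
    [0.17, -0.184, 0],
    [0.2, -0.217, 0],
    [0.23, -0.25, 0],
    [0.26, -0.282, 0],
    [0.26, -0.282, 0],
  ],
  jaw=[0, 0, 0, 0, 0, 0, 0, 0, 0, 0],
)

```text
t: 0.98
tcp_pos: [0.3622, -0.2651, 0.2364]
orientation: [[0.997, 0.079, 0.0], [0.079, -0.997, 0.002], [0.0, -0.002, -1.0]]
contact_force: [0.9, 1.5, 0.7]
gripper_width: 0.0871
```

Run:
```python
from h import *
np.set_printoptions(precision=4,suppress=True)
d=cap('wrist','w1'); o=readout.get_obs(); print(o['t'],o['tcp_pos'],o['orientation'],o['q']); print(d['cam_to_world'])
```

```text
1.0333 [ 0.3628 -0.2646  0.2364] [[ 0.9967  0.0812  0.0003]
 [ 0.0812 -0.9967  0.0019]
 [ 0.0005 -0.0019 -1.    ]] [ 0.7769 -0.0654 -0.2322  1.9149 -0.0175  1.2912 -0.9394]
[[ 0.0806 -0.9596 -0.2697  0.4368]
 [-0.9967 -0.078  -0.0206 -0.2594]
 [-0.0012  0.2705 -0.9627  0.3842]
 [ 0.      0.      0.      1.    ]]
```

View pics/w1.png

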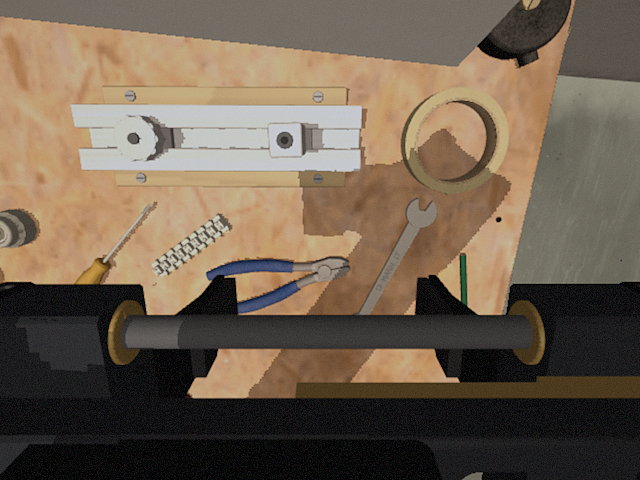

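The wrist view shows the whole rail with its right end at about (361,135), the stop at (285,140), the knob at (134,138) and the ring's left edge at (402,140).

Run:
```python
from h import *
crop('w1',230,70,430,200,4,'c4'); crop('w1',60,90,210,190,5,'c5')
```

```text
(no output)
```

View pics/c4.png

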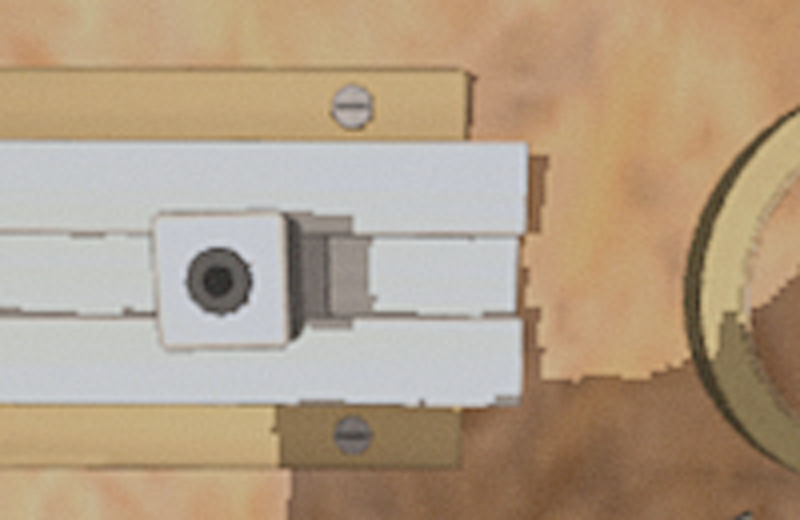

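View pics/c5.png

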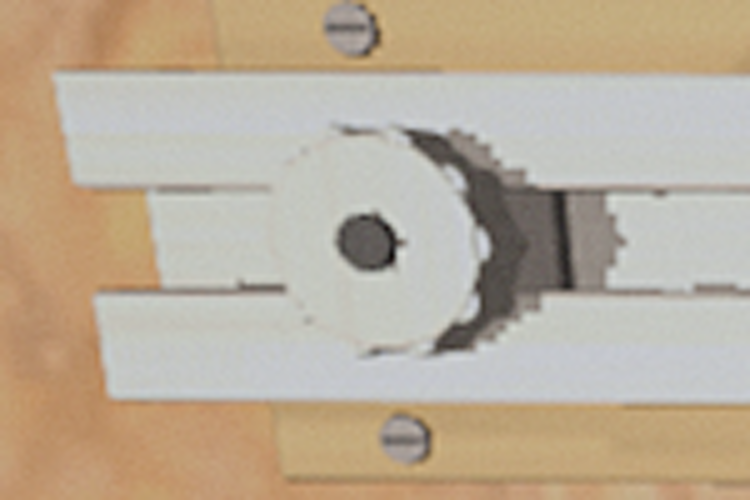

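Run:
```python
from h import *
np.set_printoptions(precision=4,suppress=True)
d=load('w1'); a=load('top0')
c4=lambda u,v:(230+u/4,70+v/4); c5=lambda u,v:(60+u/5,90+v/5)
R=[atz(d,*c4(527,143),.042),atz(d,*c4(521,404),.042)]; L=[atz(d,*c5(55,72),.042),atz(d,*c5(108,400),.042)]
print('R',R,'L',L)
c=(R[0]+R[1]+L[0]+L[1])/4; u=(R[0]+R[1]-L[0]-L[1])[:2]; print('len',np.linalg.norm(u)/2); u/=np.linalg.norm(u); print('rail c',c,'u',u)
s=tri(ray(d,*c4(219,280)),ray(a,270+390/3,190+122/3)); print('screw tri w/top',s)
T=[atz(d,*c4(*p),.096) for p in [(157,213),(288,213),(293,347),(163,347)]]; t=sum(T)/4; print('post top',T,t)
for p in (s[0],t): print('s,lat',(p-c)[:2]@u,(p-c)[:2]@np.array([-u[1],u[0]]))
k=tri(ray(d,*c5(366,241)),ray(a,270+158/3,190+147/3)); print('knob',k,(k[0]-c)[:2]@u)
for v in (255,285,315):
  r=atz(d,*c4(698,v),.025); print('ring edge',r,(r-c)[:2]@u,(r-c)[:2]@np.array([-u[1],u[0]]))
  r=atz(d,*c4(687,v),.00); print('ring bottom edge',r,(r-c)[:2]@u)
P=seg(d,(.36,.5),(-.46,-.325),(.018,.04)); print('ring',len(P),np.median(P[:,2]),np.max(P[:,2]),P[:,:2].min(0),P[:,:2].max(0))
P=seg(d,(.4,.46),(-.26,-.2),(.088,.11)); print('top',np.median(P[:,2]))
```

```text
R [array([ 0.466 , -0.2884,  0.042 ]), array([ 0.4091, -0.2932,  0.042 ])] L [array([ 0.4464, -0.031 ,  0.042 ]), array([ 0.389 , -0.0345,  0.042 ])]
len 0.2588122903813174
rail c [ 0.4276 -0.1618  0.042 ] u [ 0.0767 -0.9971]
screw tri w/top (array([ 0.4316, -0.2282,  0.0964]), np.float64(0.001314588758845218))
post top [array([ 0.4434, -0.2154,  0.096 ]), array([ 0.4454, -0.2401,  0.096 ]), array([ 0.4207, -0.2426,  0.096 ]), array([ 0.4187, -0.2175,  0.096 ])] [ 0.432  -0.2289  0.096 ]
s,lat 0.06648154114518542 -0.0011319932863754277
s,lat 0.06723680923103807 -0.0007578401493530848
knob (array([ 0.4215, -0.0957,  0.0633]), np.float64(0.0023990192290227613)) -0.06634330318647874
ring edge [ 0.4458 -0.3331  0.025 ] 0.17219033286024324 0.00502406527629043
ring bottom edge [ 0.4463 -0.3354  0.    ] 0.17455793076427079
ring edge [ 0.439 -0.334  0.025] 0.17262051133578912 -0.0018597881225880203
ring bottom edge [ 0.4389 -0.3364  0.    ] 0.17500295771930677
ring edge [ 0.4321 -0.335   0.025 ] 0.1730553604366633 -0.008818382360138637
ring bottom edge [ 0.4316 -0.3375  0.    ] 0.17545281655888892
ring 3875 0.02439053386498824 0.027482227662306014 [ 0.3901 -0.434 ] [ 0.4913 -0.335 ]
top 0.0957375001937894
```

Both views agree. The stop is at s≈+67 mm along the rail (top 0.096, as it should be), the knob at s≈-66 mm, and the ring's near edge at s≈173 mm. I'll slide to s≈152 mm, which puts the foot tip at 170 mm. Now I go over the stop and down.

Emit:
move_arm(
  turn=[
    [0, 0, 0.005],
    [0, 0, 0.005],
    [0, 0, 0.005],
    [0, 0, 0.005],
    [0, 0, 0.005],
    [0, 0, 0.005],
    [0, 0, 0.005],
    [0, 0, 0.005],
    [0, 0, 0.005],
    [0, 0, 0.005],
  ],
  dp=[
    [0.035, -0.015, 0],
    [0.071, -0.03, 0],
    [0.071, -0.03, 0.02],
    [0.071, -0.03, 0.05],
    [0.071, -0.03, 0.08],
    [0.071, -0.03, 0.11],
    [0.071, -0.03, 0.135],
    [0.071, -0.03, 0.155],
    [0.071, -0.03, 0.167],
    [0.071, -0.03, 0.167],
  ],
  jaw=[0, 0, 0, 0, 0, 0, 0, 0, 0, 0],
)

```text
t: 1.87
tcp_pos: [0.4291, -0.228, 0.0667]
orientation: [[0.997, 0.076, -0.004], [0.076, -0.997, 0.004], [-0.004, -0.005, -1.0]]
contact_force: [-0.5, 0.1, -0.8]
gripper_width: 0.0869
```

Run:
```python
from h import *
np.set_printoptions(precision=4,suppress=True)
d=cap('side','s2'); o=readout.get_obs(); print(o['t'],o['tcp_pos'],o['orientation'],o['contact_force'])
crop('s2',220,100,420,280,4,'c6')
```

```text
1.9167 [ 0.4301 -0.2284  0.0684] [[ 0.9971  0.076  -0.0023]
 [ 0.076  -0.9971  0.0033]
 [-0.002  -0.0035 -1.    ]] [-0.2627  0.0247  0.2726]
```

View pics/c6.png

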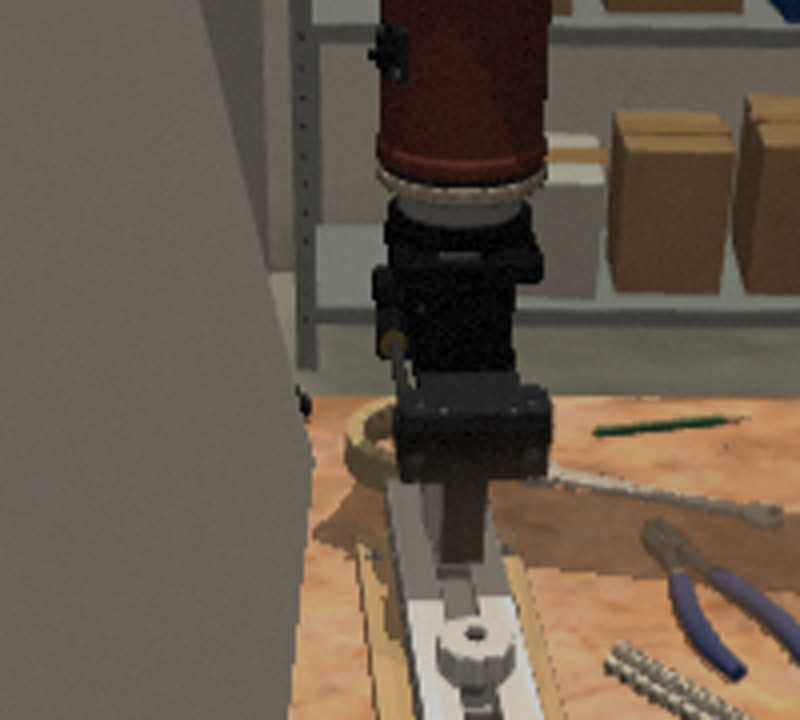

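Run:
```python
from h import *
np.set_printoptions(precision=1,suppress=True)
d=load('s2'); T=np.linalg.inv(np.array(d['cam_to_world'])); K=d['K']
def pj(p): q=T[:3,:3]@np.array(p)+T[:3,3]; q=K@q; return (q[:2]/q[2]-[220,100])*4
u=np.array([.0767,-.9971]);n=np.array([.9971,.0767]); c=np.array([.4316,-.2284])
for s,l in [(-13,-13),(-13,13)]: print('post',[pj([*(c+(u*s+n*l)/1000),z]) for z in (.044,.096)])
t=np.array([.4301,-.2284])
for l in (-9.5,9.5): print('finger inner',pj([*(t+(u*-43.5+n*l)/1000),.0545]),'outer',pj([*(t+(u*-58+n*l)/1000),.0545]))
```

```text
post [array([469.8, 535.1]), array([473. , 453.6])]
post [array([423.6, 536.8]), array([425.5, 455.2])]
finger inner [473.8 548.2] outer [477.1 562.5]
finger inner [438.9 549.5] outer [441.9 563.8]
```

Finger and post line up to within about 2 mm across the rail, with nothing touching. I shift 1.5 mm and close.

Emit:
move_arm(
  turn=[
    [0, 0, 0],
    [0, 0, 0],
    [0, 0, 0],
    [0, 0, 0],
    [0, 0, 0],
    [0, 0, 0],
    [0, 0, 0],
    [0, 0, 0],
  ],
  dp=[
    [0.0015, 0, 0],
    [0.0015, 0, 0],
    [0.0015, 0, 0],
    [0.0015, 0, 0],
    [0.0015, 0, 0],
    [0.0015, 0, 0],
    [0.0015, 0, 0],
    [0.0015, 0, 0],
  ],
  jaw=[0, 0.3, 0.6, 1, 1, 1, 1, 1],
)

```text
t: 2.58
tcp_pos: [0.4316, -0.2283, 0.0685]
orientation: [[0.997, 0.076, -0.002], [0.076, -0.997, 0.003], [-0.002, -0.003, -1.0]]
contact_force: [-1.1, 0.5, -0.2]
gripper_width: 0.0479
```

Emit:
move_arm(
  turn=[
    [0, 0, 0],
    [0, 0, 0],
    [0, 0, 0],
    [0, 0, 0],
    [0, 0, 0],
    [0, 0, 0],
    [0, 0, 0],
    [0, 0, 0],
  ],
  dp=[
    [0, 0, 0],
    [0, 0, 0],
    [0, 0, 0],
    [0, 0, 0],
    [0, 0, 0],
    [0, 0, 0],
    [0, 0, 0],
    [0, 0, 0],
  ],
  jaw=[1, 1, 1, 1, 1, 1, 1, 1],
)

```text
t: 3.25
tcp_pos: [0.4316, -0.2282, 0.0684]
orientation: [[0.997, 0.076, -0.002], [0.076, -0.997, 0.003], [-0.002, -0.003, -1.0]]
contact_force: [-0.0, -0.3, 0.3]
gripper_width: 0.0259
```

Gripped at 25.9 mm, which matches the post. I lift 2 mm within the play and slide along tool +y.

Emit:
move_arm(
  turn=[
    [0, 0, 0],
    [0, 0, 0],
    [0, 0, 0],
    [0, 0, 0],
    [0, 0, 0],
    [0, 0, 0],
    [0, 0, 0],
    [0, 0, 0],
  ],
  dp=[
    [0, 0, -0.001],
    [0, 0, -0.002],
    [0, 0.008, -0.002],
    [0, 0.02, -0.002],
    [0, 0.032, -0.002],
    [0, 0.044, -0.002],
    [0, 0.05, -0.002],
    [0, 0.05, -0.002],
  ],
  jaw=[1, 1, 1, 1, 1, 1, 1, 1],
)

```text
t: 3.92
tcp_pos: [0.4351, -0.2804, 0.0701]
orientation: [[0.997, 0.073, -0.002], [0.073, -0.997, 0.003], [-0.002, -0.003, -1.0]]
contact_force: [-0.6, -0.5, -1.3]
gripper_width: 0.0264
```

Emit:
move_arm(
  turn=[
    [0, 0, 0],
    [0, 0, 0],
    [0, 0, 0],
    [0, 0, 0],
    [0, 0, 0],
    [0, 0, 0],
  ],
  dp=[
    [0, 0.01, 0],
    [0, 0.02, 0],
    [0.0005, 0.028, 0],
    [0.0005, 0.032, 0],
    [0.0005, 0.032, 0],
    [0.0005, 0.032, 0],
  ],
  jaw=[1, 1, 1, 1, 1, 1],
)

```text
t: 4.42
tcp_pos: [0.4379, -0.3123, 0.0699]
orientation: [[0.997, 0.073, -0.002], [0.073, -0.997, 0.003], [-0.002, -0.003, -1.0]]
contact_force: [-0.2, 0.6, -0.8]
gripper_width: 0.026
```

Run:
```python
from h import *
np.set_printoptions(precision=4,suppress=True)
d=cap('top','t3'); cap('side','s3'); cap('wrist','w3'); o=readout.get_obs(); print(o['t'],o['tcp_pos'],o['contact_force'],o['gripper_width'])
c=np.array([.4276,-.1618]);u=np.array([.0767,-.9971]);print('s',(o['tcp_pos'][:2]-c)@u)
crop('s3',240,150,400,290,5,'c7');crop('t3',360,180,540,300,4,'c8')
```

```text
4.5667 [ 0.438  -0.3117  0.07  ] [-0.0382 -0.5461 -1.7008] 0.02608981661073723
s 0.15024656728240193
```

View pics/c7.png

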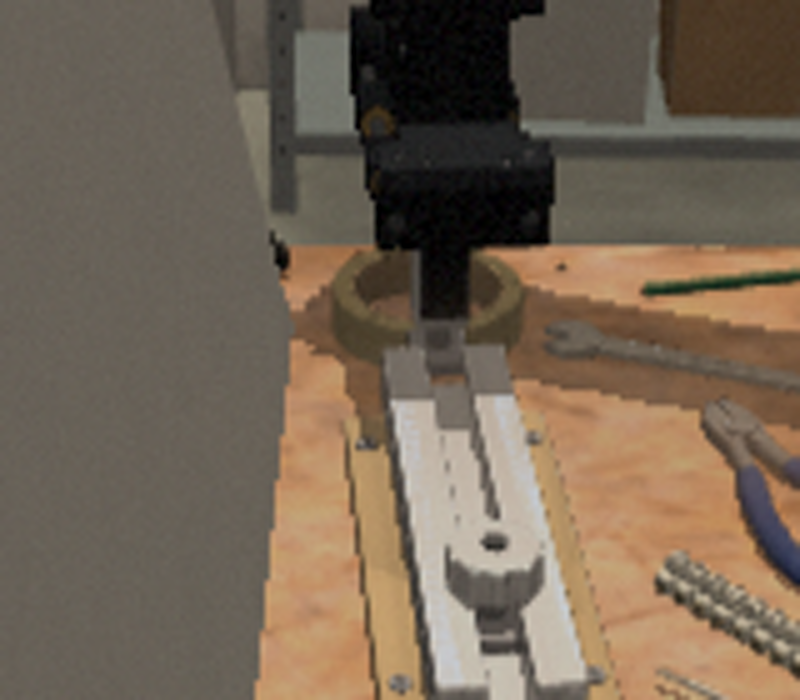

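View pics/w3.png

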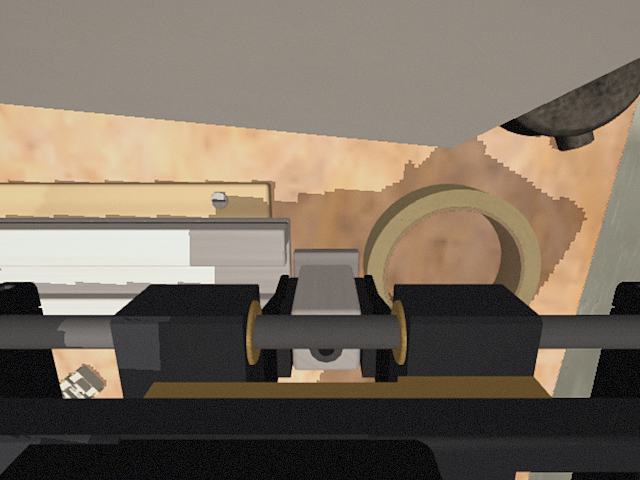

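View pics/c8.png

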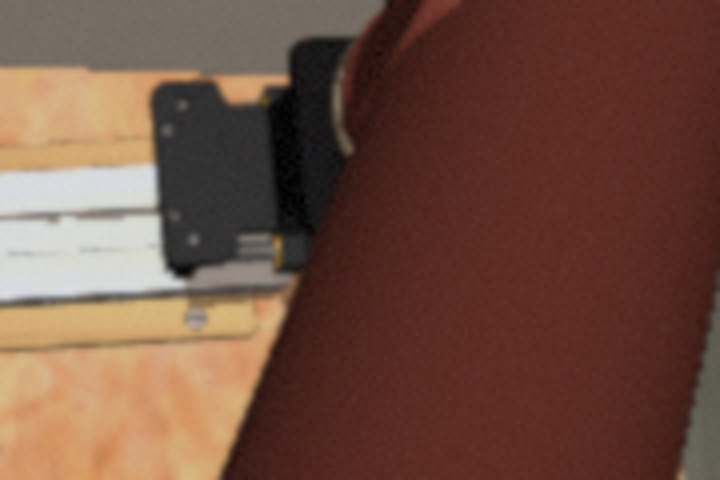

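The wrist view shows the foot out past the rail: its top edge runs (295,250)–(360,250), the rail end is at u≈290, and the ring is at u≈366. I'll enlarge this and work out both gaps.

Run:
```python
from h import *
np.set_printoptions(precision=4,suppress=True)
crop('w3',260,200,420,320,5,'c9')
d=load('w3')
print(px(d,320,257),px(d,300,257),px(d,355,257),px(d,280,260),px(d,380,230))
c=np.array([.4276,-.1618]);u=np.array([.0767,-.9971])
S=lambda p:(p[:2]-c)@u*1000
print('foot L,R',[[S(atz(d,x,252,z)) for x in (295,360)] for z in (.026,.030,.034)],'rail end',S(atz(d,290,240,.042)),S(atz(d,290.5,270,.042)),'ring',S(atz(d,368,260,.025)))
```

```text
[ 0.4497 -0.3076  0.0307] [ 0.4487 -0.2967  0.0302] [ 0.451  -0.3266  0.0302] [ 0.4504 -0.2872  0.042 ] [ 0.4643 -0.3403  0.0189]
foot L,R [[np.float64(133.10902995105317), np.float64(169.15889121251783)], [np.float64(133.4819526046797), np.float64(168.77905604594062)], [np.float64(133.85487525830618), np.float64(168.39922087936338)]] rail end 132.24136064902612 132.03381283249442 ring 173.85142631913806
```

View pics/c9.png

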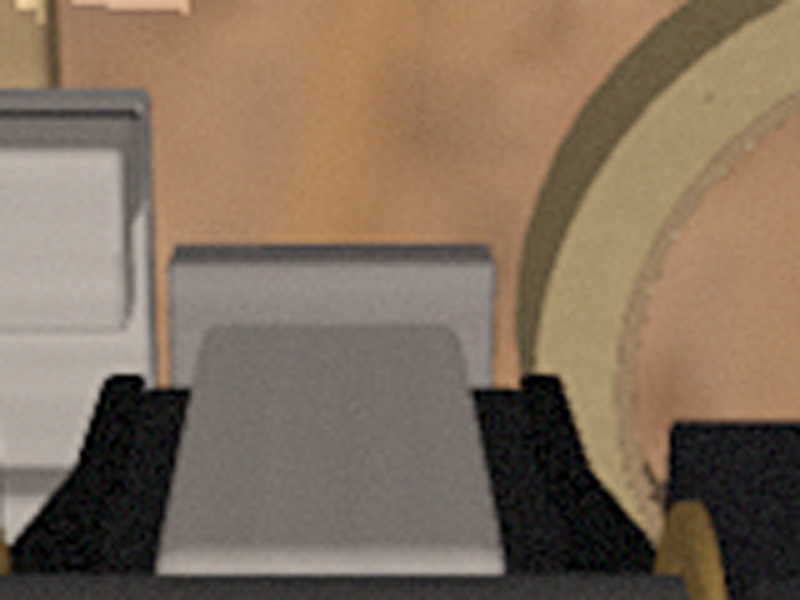

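The foot clears the rail by about 1.2 mm and the ring by about 5 mm. I'll go 1.5 mm further, then lift straight up.

Emit:
move_arm(
  turn=[
    [0, 0, 0],
    [0, 0, 0],
    [0, 0, 0],
    [0, 0, 0],
    [0, 0, 0],
    [0, 0, 0],
    [0, 0, 0],
    [0, 0, 0],
    [0, 0, 0],
  ],
  dp=[
    [0, 0.0015, 0],
    [0, 0.0015, 0],
    [0, 0.0015, -0.003],
    [0, 0.0015, -0.008],
    [0, 0.0015, -0.016],
    [0, 0.0015, -0.03],
    [0, 0.0015, -0.05],
    [0, 0.0015, -0.075],
    [0, 0.0015, -0.1],
  ],
  jaw=[1, 1, 1, 1, 1, 1, 1, 1, 1],
)

```text
t: 5.32
tcp_pos: [0.4382, -0.3133, 0.1716]
orientation: [[0.997, 0.074, -0.002], [0.074, -0.997, 0.003], [-0.002, -0.004, -1.0]]
contact_force: [0.6, -0.2, -1.3]
gripper_width: 0.0259
```

Emit:
move_arm(
  turn=[
    [0, 0, 0],
    [0, 0, 0],
    [0, 0, 0],
    [0, 0, 0],
    [0, 0, 0],
    [0, 0, 0],
    [0, 0, 0],
    [0, 0, 0],
    [0, 0, 0],
    [0, 0, 0],
  ],
  dp=[
    [0.001, -0.012, 0],
    [0.003, -0.036, 0],
    [0.006, -0.066, 0],
    [0.009, -0.098, 0],
    [0.011, -0.13, 0],
    [0.014, -0.162, 0],
    [0.017, -0.194, 0],
    [0.02, -0.226, 0],
    [0.022, -0.258, 0],
    [0.025, -0.29, 0],
  ],
  jaw=[1, 1, 1, 1, 1, 1, 1, 1, 1, 1],
)

```text
t: 6.15
tcp_pos: [0.4411, -0.0205, 0.173]
orientation: [[0.997, 0.074, -0.002], [0.074, -0.997, 0.003], [-0.002, -0.003, -1.0]]
contact_force: [0.9, 0.4, 0.2]
gripper_width: 0.0257
```

Emit:
move_arm(
  turn=[
    [0, 0, 0],
    [0, 0, 0],
    [0, 0, 0],
    [0, 0, 0],
    [0, 0, 0],
    [0, 0, 0],
    [0, 0, 0],
    [0, 0, 0],
    [0, 0, 0],
    [0, 0, 0],
  ],
  dp=[
    [0.002, -0.03, 0],
    [0.005, -0.062, 0],
    [0.008, -0.094, 0],
    [0.01, -0.126, 0],
    [0.013, -0.156, 0],
    [0.015, -0.182, 0],
    [0.017, -0.2, 0],
    [0.017, -0.207, 0],
    [0.017, -0.207, 0],
    [0.017, -0.207, 0],
  ],
  jaw=[1, 1, 1, 1, 1, 1, 1, 1, 1, 1],
)

```text
t: 6.98
tcp_pos: [0.4425, 0.1865, 0.1735]
orientation: [[0.997, 0.074, -0.002], [0.074, -0.997, 0.002], [-0.002, -0.002, -1.0]]
contact_force: [0.8, -0.1, -1.4]
gripper_width: 0.0258
```

Run:
```python
from h import *
np.set_printoptions(precision=4,suppress=True)
d=cap('side','s4'); cap('wrist','w4'); o=readout.get_obs(); print(o['t'],o['tcp_pos'],o['orientation'],o['contact_force'],o['gripper_width'])
```

```text
7.0833 [0.4428 0.1856 0.1735] [[ 0.9974  0.0724 -0.0019]
 [ 0.0724 -0.9974  0.0018]
 [-0.0017 -0.0019 -1.    ]] [-1.0581 -0.0716 -0.6067] 0.02596246526527548
```

View pics/s4.png

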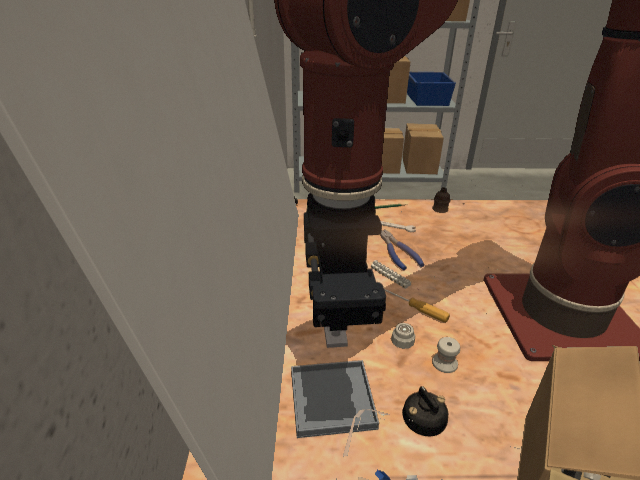

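View pics/w4.png

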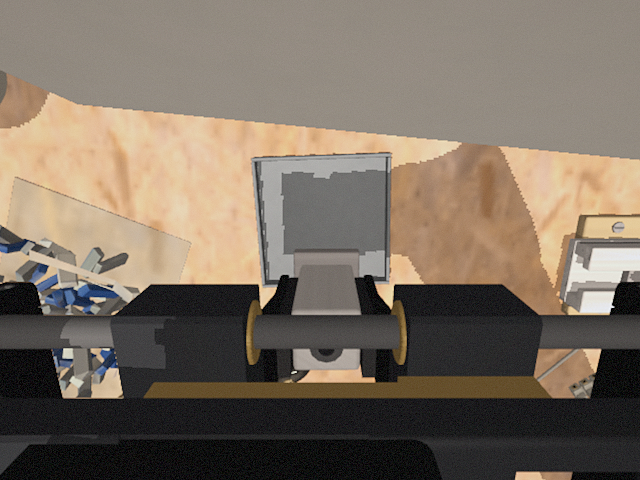

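The post is held upright above the tray. The wrist view shows the tray corners at (253,158), (390,153), (389,283) and (263,283). I'll check the tray centre and how low the foot hangs.

Run:
```python
from h import *
np.set_printoptions(precision=4,suppress=True)
d=load('w4'); C=[atz(d,u,v,.016) for u,v in [(253,158),(390,153),(389,284),(263,284)]]; print(C, sum(C)/4)
b=load('side0')
s=load('s4')
print('foot top',px(d,327,256),px(s,337,338)); P=seg(d,(.4,.5),(.12,.25),(-.01,.01)); print('floor z',np.median(P[:,2]),len(P))
crop('s4',280,290,400,440,5,'c10')
```

```text
[array([0.496 , 0.2501, 0.016 ]), array([0.5084, 0.1383, 0.016 ]), array([0.3935, 0.1251, 0.016 ]), array([0.3849, 0.2389, 0.016 ])] [0.4457 0.1881 0.016 ]
foot top [0.4552 0.1862 0.1338] [0.4406 0.1971 0.1342]
floor z 0.002622588346505167 13432
```

View pics/c10.png

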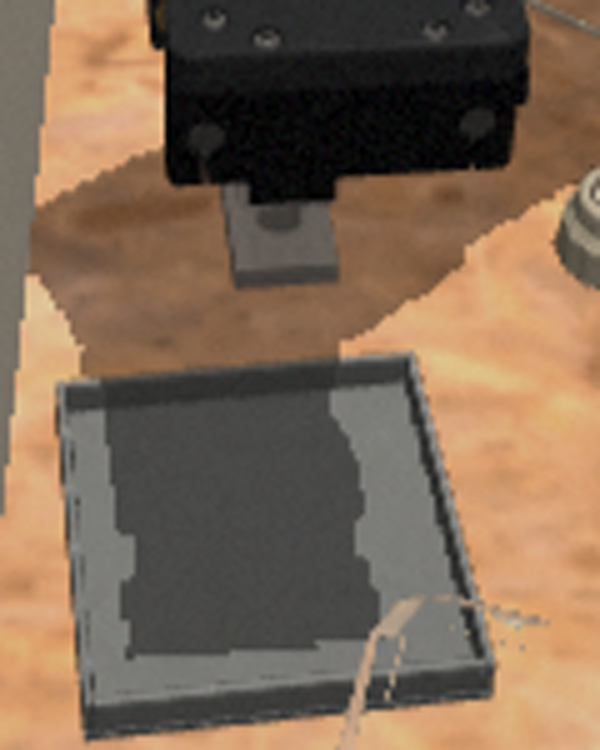

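Emit:
move_arm(
  turn=[
    [0, 0, 0],
    [0, 0, 0],
    [0, 0, 0],
    [0, 0, 0],
    [0, 0, 0],
    [0, 0, 0],
    [0, 0, 0],
    [0, 0, 0],
  ],
  dp=[
    [0.0015, -0.002, 0.015],
    [0.0015, -0.002, 0.04],
    [0.0015, -0.002, 0.065],
    [0.0015, -0.002, 0.088],
    [0.0015, -0.002, 0.105],
    [0.0015, -0.002, 0.115],
    [0.0015, -0.002, 0.115],
    [0.0015, -0.002, 0.115],
  ],
  jaw=[1, 1, 1, 1, 1, 1, 1, 1],
)

```text
t: 7.75
tcp_pos: [0.4442, 0.1874, 0.0587]
orientation: [[0.997, 0.072, -0.002], [0.072, -0.997, 0.002], [-0.002, -0.002, -1.0]]
contact_force: [0.9, -0.5, -1.0]
gripper_width: 0.0258
```

Emit:
move_arm(
  turn=[
    [0, 0, 0],
    [0, 0, 0],
    [0, 0, 0],
    [0, 0, 0],
    [0, 0, 0],
    [0, 0, 0],
    [0, 0, 0],
  ],
  dp=[
    [0, 0, 0.002],
    [0, 0, 0.004],
    [0, 0, 0.0055],
    [0, 0, 0.0065],
    [0, 0, 0.0075],
    [0, 0, 0.0075],
    [0, 0, 0.0075],
  ],
  jaw=[1, 1, 1, 1, 1, 1, 1],
)

```text
t: 8.33
tcp_pos: [0.4441, 0.1874, 0.0513]
orientation: [[0.997, 0.072, -0.002], [0.072, -0.997, 0.002], [-0.002, -0.002, -1.0]]
contact_force: [0.1, -0.1, -0.6]
gripper_width: 0.0257
```

Emit:
move_arm(
  turn=[
    [0, 0, 0],
    [0, 0, 0],
    [0, 0, 0],
    [0, 0, 0],
  ],
  dp=[
    [0, 0, 0.0005],
    [0, 0, 0.001],
    [0, 0, 0.001],
    [0, 0, 0.001],
  ],
  jaw=[1, 1, 1, 1],
)

```text
t: 8.67
tcp_pos: [0.4442, 0.1875, 0.0504]
orientation: [[0.997, 0.072, -0.002], [0.072, -0.997, 0.002], [-0.002, -0.002, -1.0]]
contact_force: [-1.0, -0.3, 2.1]
gripper_width: 0.026
```

Run:
```python
from h import *
np.set_printoptions(precision=4,suppress=True)
d=cap('side','s5'); o=readout.get_obs(); print(o['t'],o['tcp_pos'],o['contact_force'])
crop('s5',260,280,400,440,4,'c11')
```

```text
8.7167 [0.4442 0.1875 0.0504] [-1.4438 -0.1247  1.8148]
```

View pics/c11.png

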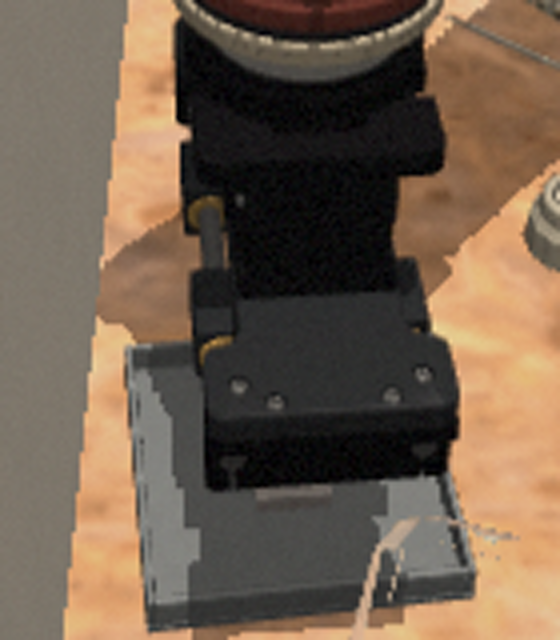

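Contact force turned upward (about +2 N), so the foot is seated on the tray floor. Its edge shows at c11 (295,495), inside the tray. I open slowly.

Emit:
move_arm(
  turn=[
    [0, 0, 0],
    [0, 0, 0],
    [0, 0, 0],
    [0, 0, 0],
    [0, 0, 0],
    [0, 0, 0],
    [0, 0, 0],
    [0, 0, 0],
    [0, 0, 0],
    [0, 0, 0],
  ],
  dp=[
    [0, 0, 0],
    [0, 0, 0],
    [0, 0, 0],
    [0, 0, 0],
    [0, 0, 0],
    [0, 0, 0],
    [0, 0, 0],
    [0, 0, 0],
    [0, 0, 0],
    [0, 0, 0],
  ],
  jaw=[0.65, 0.6, 0.5, 0.4, 0.3, 0.2, 0.1, 0, 0, 0],
)

```text
t: 9.55
tcp_pos: [0.4442, 0.1875, 0.0504]
orientation: [[0.997, 0.072, -0.002], [0.072, -0.997, 0.002], [-0.002, -0.002, -1.0]]
contact_force: [-0.8, 0.5, -0.7]
gripper_width: 0.0799
```

Emit:
move_arm(
  turn=[
    [0, 0, 0],
    [0, 0, 0],
    [0, 0, 0],
    [0, 0, 0],
    [0, 0, 0],
    [0, 0, 0],
    [0, 0, 0],
    [0, 0, 0],
    [0, 0, 0],
    [0, 0, 0],
  ],
  dp=[
    [0, 0, -0.005],
    [0, 0, -0.02],
    [0, 0, -0.045],
    [0, 0, -0.075],
    [0, 0, -0.11],
    [0, 0, -0.145],
    [0, 0, -0.18],
    [-0.02, 0.01, -0.19],
    [-0.04, 0.02, -0.19],
    [-0.04, 0.02, -0.19],
  ],
  jaw=[0, 0, 0, 0, 0, 0, 0, 0, 0, 0],
)

```text
t: 10.38
tcp_pos: [0.4043, 0.1633, 0.2416]
orientation: [[0.997, 0.071, -0.001], [0.071, -0.997, -0.0], [-0.001, 0.0, -1.0]]
contact_force: [0.1, 0.6, -0.3]
gripper_width: 0.0871
```

Run:
```python
from h import *
np.set_printoptions(precision=4,suppress=True)
for n in ['side','top','wrist']: cap(n,n+'6')
o=readout.get_obs(); print(o['t'],o['tcp_pos'],o['contact_force'])
for t in ['side6','top6','wrist6']:
    P=seg(load(t),(.40,.49),(.13,.25),(.070,.09)); print(t,'post top',len(P),P.mean(0) if len(P) else 0, np.median(P[:,2]) if len(P) else 0)
    P=seg(load(t),(.36,.5),(-.15,-.03),(.055,.075)); print('knob',len(P),P.mean(0) if len(P) else 0)
```

```text
10.5333 [0.4064 0.1644 0.2407] [-0.0925 -0.2888 -0.5247]
side6 post top 314 [0.4441 0.1921 0.0773] 0.07742774607577566
knob 208 [ 0.4221 -0.0892  0.0609]
top6 post top 56 [0.447  0.1936 0.0787] 0.0783934572802954
knob 363 [ 0.4202 -0.0954  0.0622]
wrist6 post top 918 [0.4451 0.1868 0.0783] 0.07778727068052488
knob 1445 [ 0.4236 -0.0926  0.0614]
```

View pics/side6.png

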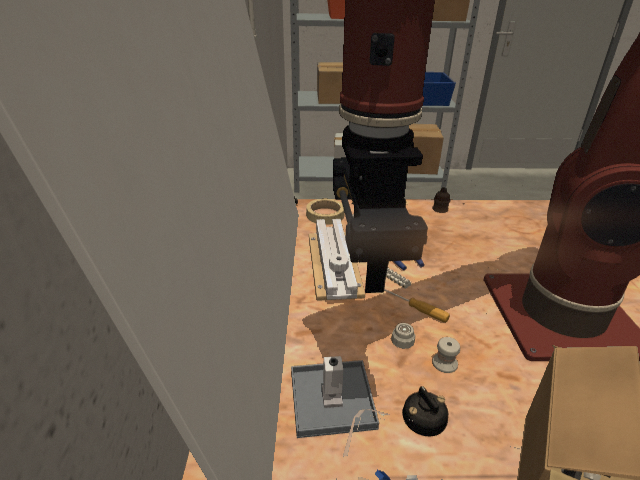

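View pics/wrist6.png

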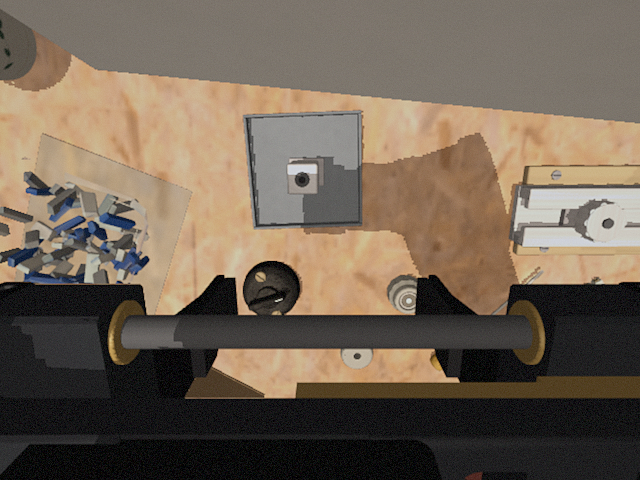

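View pics/top6.png

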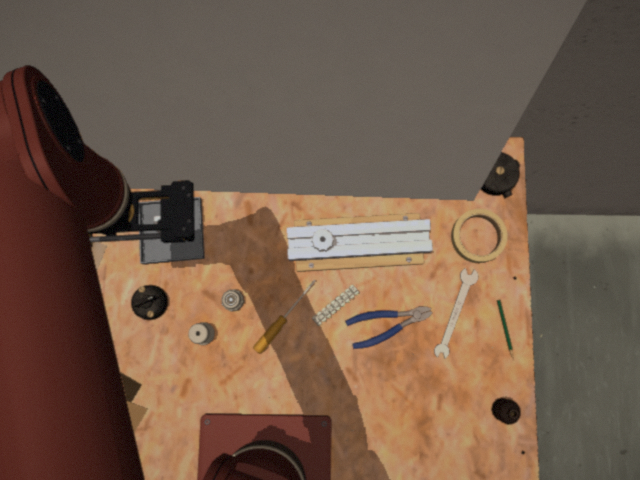

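The stop stands upright in the tray, at side (333,375) and wrist (303,178). Its top is at 0.078 m, the height expected for standing on the tray floor. The knob is still at top (322,240), and the gripper is well clear.

```bash
python3 -c "
from plant import order
print(order.finish_job())"
```

```text
the job is handed in; nothing more can be done
None
```

The fence stop is off the rail and standing upright in the grey tray, and I handed the job in at about 10.5 s of the 38 s allowed.

- **What I did:** I gripped the stop by its post (the jaws read 25.9 mm on the 26 mm post) and slid it about 86 mm along the slot, out of the nearest open end. Before lifting, the wrist view showed the foot clear of the rail by about 1 mm and of the wooden ring by about 5 mm, so I moved it 1.5 mm further. I then lifted it, set it on the tray floor with about 2 N of contact and let go.
- **The stop:** Its top is at 0.078 m in all three views, which is right for standing on the tray floor. It sits within a few millimetres of the tray centre.
- **The knob:** The top camera puts it at (0.420, -0.095) m both before and after, so it has not moved.
- **The surroundings:** The ring looks undisturbed. The arm was in free air and touching nothing when I handed in.
- **Disagreements:** The cameras differed by 2–5 mm on the positions of the stop, knob and tray centre. I settled the slide-out gap from the close wrist view. No check failed.

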